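# Unstack display units onto their burn-in cradles

## Task

Take the stack of four display units apart and set each one, without dropping it, onto the burn-in cradle whose inlay has its own outline. Each must end lying flat with its screen up, centred between the end stops and square on the inlay (either way round), and let go.

Things in the scene. Friction and masses are not known exactly. Their poses are not given: they have to be found in the camera images.
- long_center (a point): The long display unit: white plastic housing with a dark screen, 170 (x) x 66 (y) x 28 (z) mm, about 0.34 kg. It lies on the bench at the bottom of the stack, screen up. The given point is the unit's centre, half-way up; z is up out of the screen, x along its length.
- short_center (a point): The short display unit: white plastic rectangle with a dark screen, 76 (x) x 56 (y) x 26 (z) mm, about 0.2 kg. At the start it lies on one end half of the long unit, beside the round unit (about 42 mm from the long unit's middle), its y sides parallel to the long unit's. The given point is the unit's centre, half-way up; z is up out of the screen, x along its length.
- round_center (a point): The round display unit: white plastic disc with a dark round screen, 60 mm diameter, 26 mm high, about 0.16 kg. At the start it lies on the other end half of the long unit, with a gap of about 16 mm to the short one. The given point is the unit's centre, half-way up; z is up out of the screen; its yaw is arbitrary.
- slim_center (a point): The slim display unit: narrow white plastic bar with a dark screen, 100 (x) x 34 (y) x 24 (z) mm, about 0.12 kg. At the start it is the top of the stack, bridging the short and the round unit. The given point is the unit's centre, half-way up; z is up out of the screen, x along its length.
- long_cradle_seat (a point): Burn-in cradle of the long unit, 206 (x) x 80 (y) mm, the longest of the four: grey base 8 mm high, fixed, with a flush black inlay in the unit's outline; at each x end a stop 6 mm thick rises 8 mm above the base, 12 mm clear of a centred unit's end; the y sides are open. Given point: middle of the seat (base's upper face, 8 mm above the bench), x from stop to stop, z up.
- short_cradle_seat (a point): Burn-in cradle of the short unit, 112 (x) x 70 (y) mm, rectangular inlay 76 x 56 mm: grey base 8 mm high, fixed, with a flush black inlay in the unit's outline; at each x end a stop 6 mm thick rises 8 mm above the base, 12 mm clear of a centred unit's end; the y sides are open. Given point: middle of the seat (base's upper face, 8 mm above the bench), x from stop to stop, z up.
- round_cradle_seat (a point): Burn-in cradle of the round unit, 96 (x) x 74 (y) mm, the one with the round inlay of 60 mm diameter: grey base 8 mm high, fixed, with a flush black inlay in the unit's outline; at each x end a stop 6 mm thick rises 8 mm above the base, 12 mm clear of a centred unit's end; the y sides are open. Given point: middle of the seat (base's upper face, 8 mm above the bench), x from stop to stop, z up.
- slim_cradle_seat (a point): Burn-in cradle of the slim unit, 136 (x) x 48 (y) mm, the narrowest, inlay 100 x 34 mm: grey base 8 mm high, fixed, with a flush black inlay in the unit's outline; at each x end a stop 6 mm thick rises 8 mm above the base, 12 mm clear of a centred unit's end; the y sides are open. Given point: middle of the seat (base's upper face, 8 mm above the bench), x from stop to stop, z up.

How it is judged:
At the end, for the whole second after the job is handed in: Each of the four units lies on the cradle of its own outline: centre within 12 mm of the seat's middle in plan, resting on the seat (height within 4 mm), screen up within 0.08 rad, its length within 0.17 rad of the cradle's (either way round; any yaw for the round unit), still and released (horizontal distance between long_center and long_cradle_seat below 0.012 m and z of long_center in the frame of long_cradle_seat between 0.01 and 0.018 m and angle between each of long_center, short_center, round_center, slim_center's own z axis and vertical below 0.08 rad and linear speed of each of long, short, round, slim below 0.01 m/s and angle between the x axis of long_center and the x axis of long_cradle_seat, either way round below 0.17 rad and horizontal distance between short_center and short_cradle_seat below 0.012 m and z of short_center in the frame of short_cradle_seat between 0.009 and 0.017 m and angle between the x axis of short_center and the x axis of short_cradle_seat, either way round below 0.17 rad and horizontal distance between round_center and round_cradle_seat below 0.012 m and z of round_center in the frame of round_cradle_seat between 0.009 and 0.017 m and horizontal distance between slim_center and slim_cradle_seat below 0.012 m and z of slim_center in the frame of slim_cradle_seat between 0.008 and 0.016 m and angle between the x axis of slim_center and the x axis of slim_cradle_seat, either way round below 0.17 rad); the robot touches nothing.
It fails at once if the long unit is dropped (falling faster than 0.7 m/s, a fall of more than 25 mm, with no finger on it) (contact force between the fingers and long below 0.01 N and linear speed of long above 0.7 m/s).
It fails at once if the short unit is dropped (falling faster than 0.7 m/s, a fall of more than 25 mm, with no finger on it) (contact force between the fingers and short below 0.01 N and linear speed of short above 0.7 m/s).
It fails at once if the round unit is dropped (falling faster than 0.7 m/s, a fall of more than 25 mm, with no finger on it) (contact force between the fingers and round below 0.01 N and linear speed of round above 0.7 m/s).
It fails at once if the slim unit is dropped (falling faster than 0.7 m/s, a fall of more than 25 mm, with no finger on it) (contact force between the fingers and slim below 0.01 N and linear speed of slim above 0.7 m/s).
It also fails if it takes over 99 s, if anything falls off the work surface, if the arm or the gripper's body presses on something with over 40 N, if the wrist force passes 120 N, or if a joint passes its speed limit or range.

## Robot

A 7-joint arm with a two-finger parallel gripper is mounted at the origin on the work surface. World frame = base frame: x ahead of the robot, y to its left, z up, the work surface at z = 0. Lengths are in m, angles in rad, forces in N, time in s.
With the tool pointing down it reaches from about 0.425 to 0.875 m from the base axis. Payload 4.7 kg.
Tool frame: the origin (TCP) lies on the centre line of the jaws, within the pads' length; the fingertips stand ahead of it and the grasp point (between the pads) lies 2 mm behind it (nose_length is the z of the fingertips in the tool frame, in m); z points along the fingers, y is the line along which they close (so a half turn about z gives the same grasp; the last joint's range is limited). The gripper opens to 87 mm and grips with 3 to 60 N. Pads are 19 mm wide; open, the fingers measure 117 mm over their backs; the gripper's body (75 mm by 190 mm) begins 51 mm behind the grasp point.
Start: joints at [1.304, 0.321, -0.07, 1.45, 0.023, 1.371, -0.057], TCP at [0.18, -0.625, 0.217] pointing down, gripper open.
Joint ranges: [-2.86, 2.86], [-0.3, 2.09], [-1.38, 1.24], [0.06, 2.45], [-1.56, 4.7], [0.09, 2.05], [-2.69, 2.69]. Speed limits (rad/s): [2.57, 2.57, 3.14, 3.14, 3.14, 3.14, 3.14].

## Interface

Orientations are given as a rotation vector (axis times angle).
In Python, from bench import * gives the robot as it stands.
- The arm moves only by the tool send_rows, never from a script. Its arguments are lists of equal length, an entry for each row: "xyz": the shift along the tool's x, y, z in mm, a list of three; "dr": the turn, a rotation vector about the tool's x, y, z in rad, a list of three. A call has exactly 10 rows; each row is the pose to reach, as a shift and turn from the pose commanded when the call began, along the tool's axes at that moment; what a row does not reach only later rows make up. A row lasts 1/12 s, in which the tool goes at most 41.7 mm and 7.16 degrees, less where a joint would pass 70% of its speed; a pose out of reach is approached as far as the arm can. A call with a gripper value outside its range is refused whole. "jaw" is the finger opening in mm, from 0 to 87, set as the call begins (left out, the last holds). The fingers move at their own pace and stop on an object; "grip_force" is the grip in N (left out, the last holds). Time passes only in rows, so rows that repeat a pose let the fingers close, or fill a call up. It gives the time, the measured TCP pose, the force, the opening and the grip force at its end, in the units of the state.
- get_state(): the state, without advancing time (a new reading comes with each control period).
- get_image(name): name is "scene" or "top"; returns the picture (400x640x3 uint8, red, green, blue); there is no depth.
- calibration(name): a dict with "vfov" (degrees; the focal length in pixels is half the picture's height over the tangent of half this angle, whatever the lens; pixels are square), "cx", "cy" (the principal point, pixels), "rvec" (rotation vector, rad) and "tvec" (3), from world to camera coordinates, as OpenCV has them. Camera axes: x right, y down, z forward; pixel columns grow to the right and rows downward; lengths in m; the calibration is good to about 2 mm. A picture is of the moment at which its call begins. calibration takes no time and is no camera call.
- close_job(): hands the job in; it is judged then, once.
The state is a dict: "time": time; "joint_positions": joint angles; "qd": joint speeds; "joint_torque": joint torques, N m; "position": TCP position; "tool_rot": TCP orientation; "ft_force": force on the tool from outside, world axes, zero at the start; "torque": the same for the moment, N m; "grip_width": opening from 0.0 (shut) to 1.0 (fully open); "grip_force": force on a finger pad.
Only numpy, scipy, OpenCV 4.12 (cv2) and the standard library are available. Lean on these libraries where they do the work, as an engineer would, in place of code of your own. Each camera call takes 0.05 s, during which the arm holds its last target. There are 200 camera calls.

## Working session

There is one attempt and no reset: what is moved stays moved. The work goes in short steps, Python scripts to look and compute and a tool call to move; the robot and the scene stay as the last step left them, time stands still between calls to the robot, and variables do not carry over. Pictures are saved under pics/ and viewed, at most 14 in all, crops included, and the job is handed in when it is done.

Besides the shell and the picture viewer there is one more tool, called after ">>>" by a JSON object that holds its "fn" and its "kwargs", one argument or row to a line. send_rows: Moves the arm, as the interface text tells. Its arguments: {"type":"object","properties":{"xyz":{"type":"array"},"dr":{"type":"array"},"jaw":{"type":"number"},"grip_force":{"type":"number"}},"required":["xyz","dr"]}

```bash
ls; mkdir -p pics; python3 - <<'E'
from bench import *
import cv2,numpy as np
s=get_state();print({k:np.round(v,3) for k,v in s.items()})
try: print(nose_length)
except Exception as e: print(e)
for n in("scene","top"):
    im=get_image(n);cv2.imwrite(f"pics/{n}0.png",im[:,:,::-1]);print(calibration(n))
E
```

```text
pics
{'time': np.float64(0.0), 'joint_positions': array([ 1.304,  0.322, -0.07 ,  1.452,  0.023,  1.371, -0.057]), 'qd': array([ 0.   ,  0.001, -0.002,  0.001,  0.   ,  0.   ,  0.001]), 'joint_torque': array([ 1.0000e-03, -4.9128e+01, -4.0300e-01, -3.1252e+01, -6.4000e-02,
        4.4000e-02,  0.0000e+00]), 'position': array([ 0.18 , -0.624,  0.216]), 'tool_rot': array([-3.109e+00, -4.390e-01,  1.000e-03]), 'ft_force': array([ 0.827,  1.144, -0.096]), 'torque': array([ 0.022, -0.004,  0.013]), 'grip_force': np.float64(0.0), 'grip_width': np.float64(1.001)}
0.017
{'vfov': 56.8654613461095, 'cx': 322.2951990249471, 'cy': 204.2429595191412, 'rvec': array([ 1.79702118,  1.47878065, -0.72197151]), 'tvec': array([-0.08957863, -0.23032034,  1.27346197])}
{'vfov': 47.61078157444852, 'cx': 316.9268513483228, 'cy': 196.89394321829332, 'rvec': array([ 2.16270191, -2.11222088,  0.11899058]), 'tvec': array([0.00453284, 0.5394811 , 1.05245846])}
```

View pics/scene0.png

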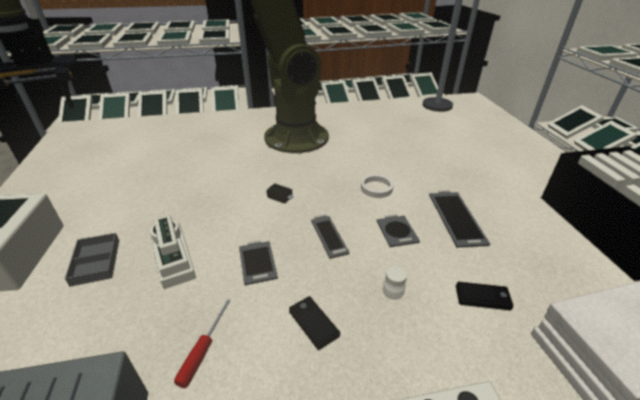

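View pics/top0.png

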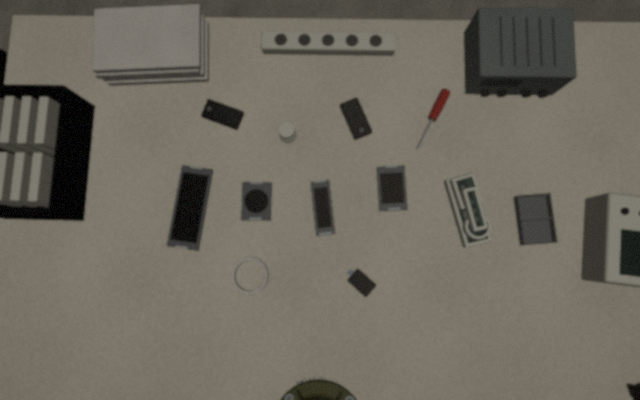

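The scene view shows the cradles in a row at rows 190–280. The stack is at about (170,250) in scene and (468,210) in top. In the top view the cradles are long (190,207), round (256,201), slim (322,208) and short (392,188). I'll enlarge crops next.

```bash
cat >h.py <<'E'
from bench import *
import cv2,numpy as np
from scipy.spatial.transform import Rotation as R
def cam(n):
    c=calibration(n);f=200/np.tan(np.radians(c["vfov"])/2)
    return np.array([[f,0,c["cx"]],[0,f,c["cy"]],[0,0,1]]),R.from_rotvec(c["rvec"]).as_matrix(),np.array(c["tvec"])
def ray(n,uv,z):
    K,Rm,t=cam(n);uv=np.atleast_2d(uv).astype(float)
    d=np.c_[uv,np.ones(len(uv))]@np.linalg.inv(K).T@Rm;o=-Rm.T@t
    return (o+d*((z-o[2])/d[:,2])[:,None])[:,:2]
def proj(n,P):
    K,Rm,t=cam(n);p=(np.atleast_2d(P)@Rm.T+t)@K.T
    return p[:,:2]/p[:,2:]
def avg(n,k=4): return np.mean([get_image(n).astype(float) for _ in range(k)],0).clip(0,255).astype(np.uint8)
E
python3 - <<'E'
from h import *
t=avg("top");s=avg("scene")
cv2.imwrite("top.png",t);cv2.imwrite("scene.png",s)
def g(im): return (255*(im/255.)**.6).astype(np.uint8)[:,:,::-1]
a=cv2.resize(g(t[165:255,440:500]),None,fx=6,fy=6,interpolation=2)
b=cv2.resize(g(s[205:295,145:205]),None,fx=6,fy=6,interpolation=2)
cv2.imwrite("pics/stack.png",np.hstack([a,b]))
cv2.imwrite("pics/crad.png",cv2.resize(g(t[155:255,160:420]),None,fx=3,fy=3,interpolation=2))
K,Rm,tt=cam("top");print(K,-Rm.T@tt)
# dark inlays
gr=t.max(2);print(np.percentile(gr,[1,5,25,50,90]))
for n,x0,x1 in(("long",165,215),("round",238,275),("slim",306,338),("short",372,412)):
    m=np.zeros_like(gr);m[160:255,x0:x1]=(gr[160:255,x0:x1]<38)*255
    cs=cv2.findContours(m,0,1)[0];c=max(cs,key=cv2.contourArea)
    w=ray("top",c[:,0],.008)*1000
    r=cv2.minAreaRect(w.astype(np.float32));print(n,np.round(r[0],1),np.round(r[1],1),r[2],gr[160:255,x0:x1].min())
E
```

```text
[[453.3451758    0.         316.92685135]
 [  0.         453.3451758  196.89394322]
 [  0.           0.           1.        ]] [ 0.38992221 -0.01341348  1.1164721 ]
[  6.  38. 118. 122. 126.]
long [511.5 334. ] [ 64.6 168.4] 83.22702026367188 6
round [530.7 169.4] [55.1 54.1] 58.43630599975586 17
slim [518.1   4.9] [93.3 27.2] 7.9318108558654785 28
short [ 570.1 -165.4] [67.3 47.6] 5.44547176361084 30
```

View pics/stack.png

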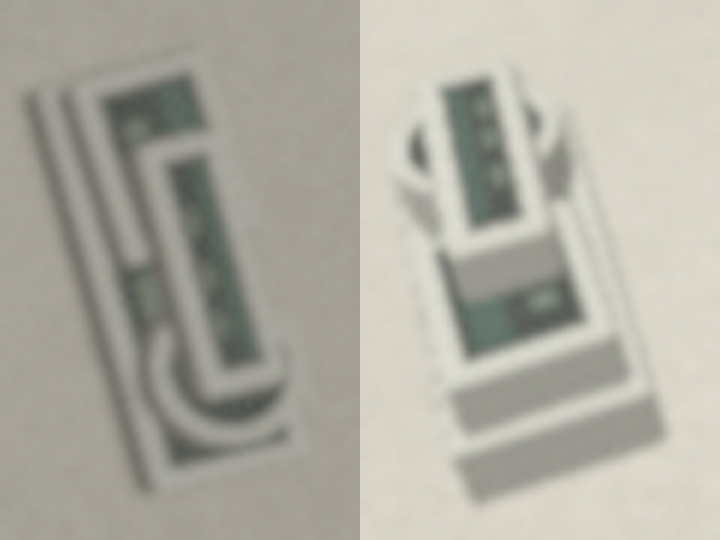

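View pics/crad.png

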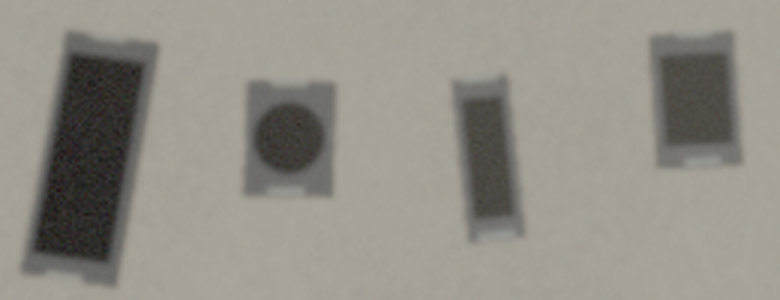

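Crops: every cradle inlay is clear. In the stack, slim runs from about (465,188) to (486,231) in top, with the short unit at the far end (top of the image) and the round at the near end. Now precise measurements.

```bash
cat >>h.py <<'E'
def rect(w):
    (c,(a,b),th)=cv2.minAreaRect((np.asarray(w)*1000).astype(np.float32))
    if a<b: a,b,th=b,a,th+90
    return np.round([*c,a,b,(th+90)%180-90],1)
def blob(n,m,box,z):
    x0,y0,x1,y1=box;f=8
    q=cv2.resize(m[y0:y1,x0:x1].astype(np.float32),None,fx=f,fy=f,interpolation=cv2.INTER_CUBIC)
    c=max(cv2.findContours((q>0).astype(np.uint8),0,1)[0],key=cv2.contourArea)[:,0]
    px=(c+.5)/f-.5+[x0,y0];return ray(n,px,z),px
E
python3 - <<'E'
from h import *
t=cv2.imread("top.png").astype(float);s=cv2.imread("scene.png").astype(float) # stored RGB as-is
g=t.mean(2)
for n,x0,x1 in(("long",160,220),("round",236,277),("slim",304,342),("short",370,415)):
    b=g[155:258,x0:x1];lo=np.percentile(b,3);
    base=rect(blob("top",102-g,(x0,155,x1,258),.008)[0])
    inl=rect(blob("top",(lo+82)/2-g,(x0,155,x1,258),.008)[0]);print(n,lo,base,inl)
# stack: slim screen in both views
def green(im): return im[:,:,1]-im[:,:,0]
for n,im,box in(("top",t,(462,185,490,232)),("scene",s,(145,205,205,260))):
    G=green(im);x0,y0,x1,y1=box
    print(n,np.percentile(G[y0:y1,x0:x1],[1,25,50,90,99]),np.percentile(im[y0:y1,x0:x1].mean(2),[1,10,50,99]))
x=t.mean(2)
np.set_printoptions(linewidth=250)
print(x[185:235:4,448:495].astype(int))
print(s.mean(2)[212:256:4,158:190].astype(int))
E
```

```text
long 10.666666666666666 [511.1 332.9 209.5  85.9  -6.9] [511.5 333.9 172.3  68.4  -6.9]
round 22.666666666666668 [530.6 168.4  99.9  78.    0.8] [530.5 169.2  61.8  61.6  45.7]
slim 30.666666666666668 [517.8   4.4 138.4  51.7   7.5] [518.5   4.6 102.6  36.7   7.6]
short 33.0 [ 570.3 -164.9  114.9   74.3    4.2] [ 570.9 -165.5   78.6   58.9    4. ]
top [-6. -3. -1.  5. 10.] [ 41.          51.         101.16666667 121.66666667]
scene [-7. -6. -5.  3. 15.] [ 49.66666667  87.         182.66666667 191.66666667]
[[106 111  99  75  71  88 107 116 109  87  59  46  43  54  59  58  50  44  40  42  48  52  52  51  55  61  86 106 118 119 117 115 115 117 117 118 116 116 117 117 117 117 117 116 116 116 115]
 [ 84 104 111 101  80  69  81 102 116 111  90  61  47  54  67  82  95 103 110 113 114 116 116 116 115 113 115 121 122 121 119 118 115 115 117 117 115 115 114 115 116 116 116 116 115 115 116]
 [ 68  79 101 112 107  89  69  74  96 113 114  99  75  61  66  88 108 117 111  90  61  43  40  41  46  53  70  99 117 121 120 119 117 115 116 116 116 115 115 114 116 116 115 115 116 116 114]
 [ 84  69  76  
[... 2637 characters left out ...]
 99 132 160 167 176 184 185 185 187 187 188]
 [186 192 182 146  94  64  60  56  53  56  56  56  83 137 178 188 171 137 101  91  92 114 154 182 181 167 174 184 188 189 188 187]
 [159 184 189 174 131  81  61  58  53  49  51  55  68 102 149 183 187 173 155 163 182 183 173 172 183 183 169 169 180 185 187 187]
 [159 181 192 192 184 174 174 178 180 182 182 176 171 164 154 146 136 125 111 112 144 176 187 179 165 174 179 168 163 174 184 184]
 [ 95  86 115 124 120 114 109 107 107 106 105 105 105 105 105 106 105 105 104 100  98 123 166 186 181 168 168 178 171 166 175 185]
 [156  96  70  88 102 105 107 106 104 104 102  99  95  89  87  82  74  70  68  59  51  56  96 148 181 186 174 171 179 175 166 174]]
```

```bash
python3 - <<'E'
from h import *
t=cv2.imread("top.png").astype(float).mean(2);s=cv2.imread("scene.png").astype(float).mean(2)
def comp(n,im,thr,box,seed,z):
    x0,y0,x1,y1=box;f=8
    q=(cv2.resize((thr-im)[y0:y1,x0:x1],None,fx=f,fy=f,interpolation=cv2.INTER_CUBIC)>0).astype(np.uint8)
    L=cv2.connectedComponents(q)[1];k=L[int((seed[1]-y0+.5)*f),int((seed[0]-x0+.5)*f)]
    c=max(cv2.findContours((L==k).astype(np.uint8),0,1)[0],key=cv2.contourArea)[:,0]
    px=(c+.5)/f-.5+[x0,y0];r=rect(ray(n,px,z));print(n,k,thr,r,px.min(0),px.max(0));return r
for thr in(75,82): comp("top",t,thr,(440,165,500,255),(476,208),.078)
for thr in(110,125): comp("scene",s,thr,(145,205,205,295),(165,230),.078)
# short screen far part corners and long outline
for thr in(75,82): comp("top",t,thr,(440,165,500,255),(460,180),.054)
for thr in(75,82): comp("top",t,thr,(440,165,500,255),(480,239),.028)
E
```

```text
top 3 75 [ 515.4 -346.1   81.3   15.3   14.5] [467.5625 190.8125] [482.8125 225.8125]
top 3 82 [ 515.4 -346.1   82.2   16.4   14.4] [467.3125 190.4375] [483.0625 226.0625]
scene 1 110 [ 513.  -347.8   82.1   16.6   14.5] [158.4375 217.8125] [171.1875 242.4375]
scene 1 125 [ 513.1 -347.7   83.9   17.6   14.6] [158.0625 217.4375] [171.4375 242.8125]
top 1 75 [ 516.  -339.8  148.7   51.9   14.5] [450.0625 177.1875] [486.3125 241.9375]
top 1 82 [ 516.6 -339.5  150.9   53.5   14.6] [449.8125 176.9375] [486.5625 242.1875]
top 0 75 [ 519.4 -349.6  221.6  144.1   -0.7] [439.5625 164.5625] [499.4375 254.4375]
top 0 82 [ 519.4 -349.6  221.6  144.1   -0.7] [439.5625 164.5625] [499.4375 254.4375]
```

```bash
cat >>h.py <<'E'
def plan(x,y,z,yaw):
    s=get_state();A=R.from_rotvec(s["tool_rot"])
    a=np.radians(yaw);T=R.from_matrix(np.c_[[np.cos(a),np.sin(a),0],[np.sin(a),-np.cos(a),0],[0,0,-1]])
    d=A.inv().apply((np.array([x,y,z])/1000-s["position"])*1000);r=(A.inv()*T).as_rotvec()
    print("t",round(float(s["time"]),2),"xyz",np.round(d,1),"dr",np.round(r,4),"pos",np.round(s["position"]*1000,1),"w",round(float(s["grip_width"])*87,1),"f",np.round(s["ft_force"],1))
E
python3 -c "
from h import *
plan(514,-347,130,14.5)"
```

```text
t 0.5 xyz [ 397.7 -174.2   86.8] dr [0.0001 0.     0.0278] pos [ 180.1 -624.6  216.9] w 86.7 f [ 0.2 -0.4  0.6]
```

>>> {"fn": "send_rows", "kwargs": {
  "xyz": [
    [38, -18, 0],
    [78, -35, 0],
    [118, -52, 0],
    [158, -70, 0],
    [198, -87, 0],
    [238, -105, 0],
    [278, -122, 0],
    [318, -140, 0],
    [358, -157, 0],
    [397.7, -174.2, 0]
  ],
  "dr": [
    [0, 0, 0],
    [0, 0, 0],
    [0, 0, 0],
    [0, 0, 0.01],
    [0, 0, 0.01],
    [0, 0, 0.02],
    [0, 0, 0.028],
    [0, 0, 0.028],
    [0, 0, 0.028],
    [0, 0, 0.028]
  ],
  "jaw": 87,
  "grip_force": 20
}}

```text
time: 1.33
position: [0.5017, -0.3567, 0.2173]
tool_rot: [3.116, 0.396, 0.001]
ft_force: [0.5, -0.9, 1.1]
grip_width: 1.002
grip_force: 0.0
```

```bash
python3 -c "
from h import *
plan(514,-347,74,14.5)"
```

```text
t 1.33 xyz [ 14.3  -6.5 143.3] dr [ 0.0008 -0.0002 -0.0005] pos [ 501.7 -356.7  217.3] w 87.2 f [ 0.5 -0.9  1.1]
```

>>> {"fn": "send_rows", "kwargs": {
  "xyz": [
    [0, 0, 15],
    [0, 0, 40],
    [0, 0, 70],
    [0, 0, 90],
    [0, 0, 105],
    [0, 0, 110],
    [0, 0, 110],
    [0, 0, 110],
    [0, 0, 110],
    [0, 0, 110]
  ],
  "dr": [
    [0, 0, 0],
    [0, 0, 0],
    [0, 0, 0],
    [0, 0, 0],
    [0, 0, 0],
    [0, 0, 0],
    [0, 0, 0],
    [0, 0, 0],
    [0, 0, 0],
    [0, 0, 0]
  ]
}}

```text
time: 2.17
position: [0.5013, -0.3587, 0.1085]
tool_rot: [3.115, 0.396, 0.003]
ft_force: [-0.2, 0.2, 0.2]
grip_width: 1.001
grip_force: 0.0
```

```bash
python3 -c "
from h import *
plan(514,-347,74,14.5)
cv2.imwrite('pics/s1.png',cv2.resize(get_image('scene')[150:310,90:250,::-1],None,fx=4,fy=3.7,interpolation=2))"
```

```text
t 2.17 xyz [15.2 -8.3 34.5] dr [ 0.0022 -0.0017 -0.0004] pos [ 501.3 -358.7  108.5] w 87.1 f [-0.2  0.2  0.2]
```

View pics/s1.png

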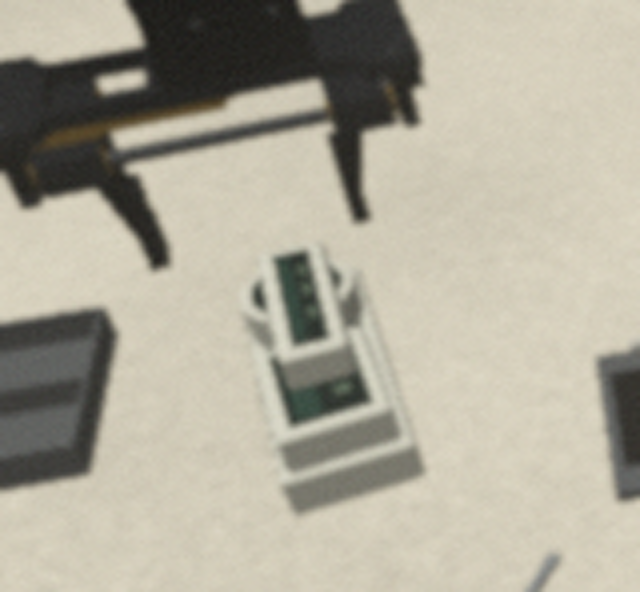

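>>> {"fn": "send_rows", "kwargs": {
  "xyz": [
    [8, -4.3, 0],
    [15.2, -8.3, 0],
    [15.2, -8.3, 4],
    [15.2, -8.3, 12],
    [15.2, -8.3, 22],
    [15.2, -8.3, 30],
    [15.2, -8.3, 34.5],
    [15.2, -8.3, 34.5],
    [15.2, -8.3, 34.5],
    [15.2, -8.3, 34.5]
  ],
  "dr": [
    [0.002, -0.002, 0],
    [0.002, -0.002, 0],
    [0.002, -0.002, 0],
    [0.002, -0.002, 0],
    [0.002, -0.002, 0],
    [0.002, -0.002, 0],
    [0.002, -0.002, 0],
    [0.002, -0.002, 0],
    [0.002, -0.002, 0],
    [0.002, -0.002, 0]
  ]
}}

```text
time: 3.05
position: [0.5132, -0.3466, 0.0726]
tool_rot: [-3.115, -0.396, 0.003]
ft_force: [-0.9, 0.3, 0.0]
grip_width: 1.002
grip_force: 0.0
```

```bash
python3 -c "
from h import *
plan(514,-347,74,14.5)
cv2.imwrite('pics/s2.png',cv2.resize(get_image('scene')[150:310,90:250,::-1],None,fx=4,fy=3.7,interpolation=2))"
```

```text
t 3.05 xyz [ 0.7  0.6 -1.4] dr [-0.0016  0.0017 -0.0005] pos [ 513.2 -346.6   72.6] w 87.2 f [-0.9  0.3  0. ]
```

View pics/s2.png

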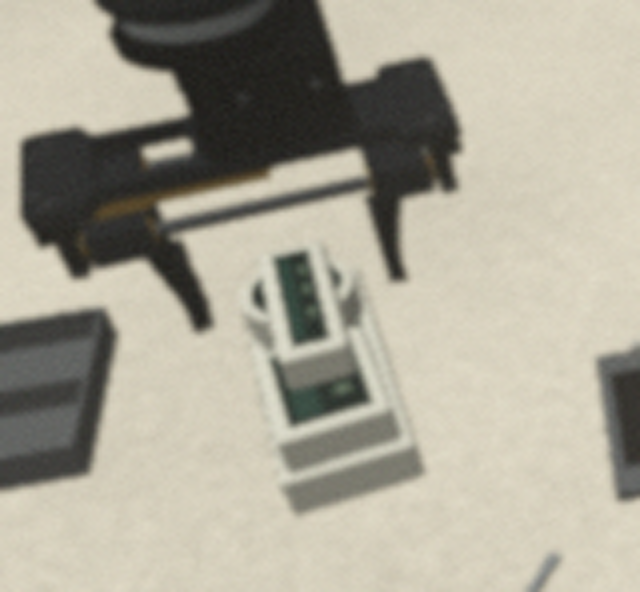

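Fingers straddle the slim unit (tips at about (140,238) and (190,225) in the full image). Close with a 1.5 mm raise.

>>> {"fn": "send_rows", "kwargs": {
  "xyz": [
    [0, 0, -1.5],
    [0, 0, -1.5],
    [0, 0, -1.5],
    [0, 0, -1.5],
    [0, 0, -1.5],
    [0, 0, -1.5],
    [0, 0, -1.5],
    [0, 0, -1.5],
    [0, 0, -1.5],
    [0, 0, -1.5]
  ],
  "dr": [
    [0, 0, 0],
    [0, 0, 0],
    [0, 0, 0],
    [0, 0, 0],
    [0, 0, 0],
    [0, 0, 0],
    [0, 0, 0],
    [0, 0, 0],
    [0, 0, 0],
    [0, 0, 0]
  ],
  "jaw": 0,
  "grip_force": 20
}}

```text
time: 3.93
position: [0.513, -0.3463, 0.0738]
tool_rot: [-3.115, -0.396, 0.004]
ft_force: [-0.4, 0.1, 0.1]
grip_width: 0.327
grip_force: 0.0
```

```bash
python3 -c "
from h import *
plan(518.5,4.6,150,7.6)"
```

```text
t 3.93 xyz [  92.9 -338.5  -75.7] dr [-0.0018  0.0022  0.1202] pos [ 513.  -346.3   73.8] w 28.4 f [-0.4  0.1  0.1]
```

```bash
python3 -c "
from h import *
plan(514,-347,74,14.5)
a=cv2.resize(get_image('scene')[170:290,110:230,::-1],None,fx=3.3,fy=4.5,interpolation=2)
b=cv2.resize(get_image('top')[150:270,410:530,::-1],None,fx=3.3,fy=4.5,interpolation=2)
cv2.imwrite('pics/s3.png',np.hstack([a,b]))"
```

```text
t 3.93 xyz [ 0.7  0.9 -0.2] dr [-0.002   0.0021 -0.0003] pos [ 513.  -346.3   73.8] w 28.4 f [-0.4  0.1  0.1]
```

View pics/s3.png

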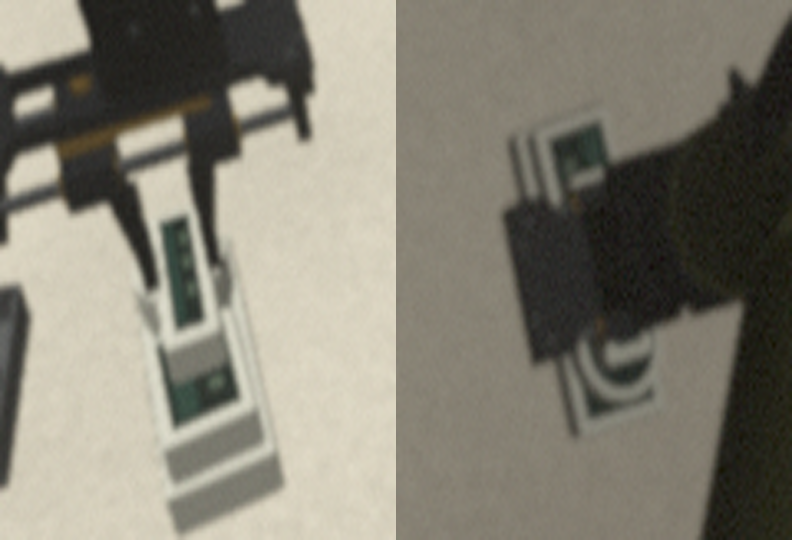

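The fingers hug the slim bar near its middle, but the force still reads 0. Hold a bit longer.

>>> {"fn": "send_rows", "kwargs": {
  "xyz": [
    [0, 0, 0],
    [0, 0, 0],
    [0, 0, 0],
    [0, 0, 0],
    [0, 0, 0],
    [0, 0, 0],
    [0, 0, 0],
    [0, 0, 0],
    [0, 0, 0],
    [0, 0, 0]
  ],
  "dr": [
    [0, 0, 0],
    [0, 0, 0],
    [0, 0, 0],
    [0, 0, 0],
    [0, 0, 0],
    [0, 0, 0],
    [0, 0, 0],
    [0, 0, 0],
    [0, 0, 0],
    [0, 0, 0]
  ],
  "jaw": 0
}}

```text
time: 4.87
position: [0.513, -0.3463, 0.0738]
tool_rot: [-3.115, -0.396, 0.004]
ft_force: [0.4, 0.9, 0.2]
grip_width: 0.003
grip_force: 0.0
```

```bash
python3 -c "
from h import *
plan(514,-347,74,14.5)
p=get_state()['position'];A=R.from_rotvec(get_state()['tool_rot'])
for n in('scene','top'):print(n,proj(n,[p,p+A.apply([0,0,.017]),[.514,-.347,.078]]).round(1))
a=cv2.resize(get_image('scene')[170:290,110:230,::-1],None,fx=3.3,fy=4.5,interpolation=2)
b=cv2.resize(get_image('top')[150:270,410:530,::-1],None,fx=3.3,fy=4.5,interpolation=2)
cv2.imwrite('pics/s4.png',np.hstack([a,b]))"
```

```text
t 4.87 xyz [ 0.8  0.9 -0.2] dr [-0.0019  0.0021 -0.0003] pos [ 513.  -346.3   73.8] w 0.3 f [0.4 0.9 0.2]
scene [[165.8 231. ]
 [167.8 237. ]
 [164.9 229.9]]
top [[474.6 209.4]
 [472.3 210.3]
 [475.5 208.8]]
```

View pics/s4.png

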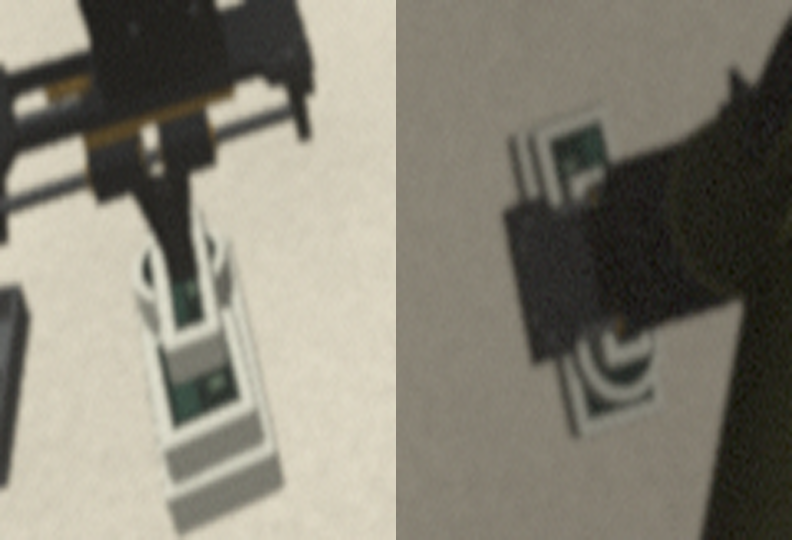

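The fingertips show at about (164,232), above the slim's screen, so they closed over it. The tips sit higher than the stated nose length implies. I'll estimate the tip height from the image.

```bash
python3 - <<'E'
from h import *
im=avg("scene",3).mean(2);t0=cv2.imread("scene.png").mean(2)
np.set_printoptions(linewidth=200)
print((im-t0)[212:246,155:178].astype(int))
p=get_state()['position'];A=R.from_rotvec(get_state()['tool_rot'])
for z in(.017,.005,0,-.005,-.01):
  print(z,proj('scene',[p+A.apply([x,0,z]) for x in(-.0095,0,.0095)]).round(1).tolist())
E
```

```text
[[-148 -150 -144 -142 -141 -144 -141 -142 -142 -147 -149 -133  -83  -22    7   16   16   14   16   14   15   17   14]
 [-149 -147 -146 -142 -145 -141 -144 -143 -145 -144 -148 -131  -82  -24    6   15   17   14   17   15   15   16   17]
 [-150 -148 -143 -146 -144 -144 -144 -144 -142 -147 -147 -136  -86  -26    5   14   16   15   16   14   16   14   15]
 [-148 -148 -147 -144 -145 -145 -146 -145 -144 -145 -145 -134  -86  -27    5   14   16   16   17   14   16   16   16]
 [-149 -147 -149 -144 -143 -142 -143 -144 -141 -139 -136 -122  -80  -28    4   14   14   15   16   16   15   17   16]
 [-145 -147 -147 -145 -140 -139 -135 -129 -125 -118 -108  -97  -71  -27    1   13   14   15   16   16   14   15   17]
 [-133 -149 -145 -133 -124 -116 -102  -88  -74  -65  -55  -60  -59  -30    1   12   16   14   16   17   17   15   15]
 [-117 -147 -138 -106  -81  -68  -52  -38  -26  -19  -21  -37  -53  -28    0   14   13   17   15   15   16   15   15]
 [ -84 -131 -132  -91  -44  -29  -21  -17  -10  -14  -19  -28  -41  -26    1   17   12   15   17   15   15   16   16]
 [ -48  -94 -121  -99  -51  -23  -18  
[... 2484 characters left out ...]
11    6    9   10   10   15   14   14   18   17   18   15   18   13   15]
 [  16   11   13   15   18   19   17   17   12   13   12   15   15   17   16   17   18   16   16   16   15   10   12]
 [  16   15   13   15   17   15   18   16   15   16   18   15   19   16   16   15   13   17   15   13   12   12   11]
 [  17   17   16   15   16   16   18   18   17   18   16   16   16   16   16   15   16   12   12   12   13    9    9]]
0.017 [[167.2, 234.3], [167.8, 237.0], [168.4, 239.8]]
0.005 [[165.8, 230.1], [166.4, 232.8], [167.0, 235.6]]
0 [[165.2, 228.3], [165.8, 231.0], [166.4, 233.8]]
-0.005 [[164.6, 226.5], [165.2, 229.2], [165.8, 232.0]]
-0.01 [[164.0, 224.7], [164.6, 227.4], [165.2, 230.2]]
```

Tip edge at row ~231.5 puts the real tips about 5 mm behind the reported TCP, not 17 mm ahead. The height is off by about 22 mm. Open, then go down 20 mm.

>>> {"fn": "send_rows", "kwargs": {
  "xyz": [
    [0, 0, -3],
    [0.8, 0.9, -3],
    [0.8, 0.9, -3],
    [0.8, 0.9, -3],
    [0.8, 0.9, -3],
    [0.8, 0.9, -3],
    [0.8, 0.9, -3],
    [0.8, 0.9, -3],
    [0.8, 0.9, -3],
    [0.8, 0.9, -3]
  ],
  "dr": [
    [0, 0, 0],
    [0, 0, 0],
    [0, 0, 0],
    [0, 0, 0],
    [0, 0, 0],
    [0, 0, 0],
    [0, 0, 0],
    [0, 0, 0],
    [0, 0, 0],
    [0, 0, 0]
  ],
  "jaw": 75
}}

```text
time: 5.95
position: [0.514, -0.347, 0.0768]
tool_rot: [-3.115, -0.396, 0.004]
ft_force: [0.6, -0.1, -0.3]
grip_width: 0.682
grip_force: 0.0
```

>>> {"fn": "send_rows", "kwargs": {
  "xyz": [
    [0, 0, 0],
    [0, 0, 3],
    [0, 0, 6],
    [0, 0, 9],
    [0, 0, 12],
    [0, 0, 15],
    [0, 0, 18],
    [0, 0, 20],
    [0, 0, 21],
    [0, 0, 21]
  ],
  "dr": [
    [0, 0, 0],
    [0, 0, 0],
    [0, 0, 0],
    [0, 0, 0],
    [0, 0, 0],
    [0, 0, 0],
    [0, 0, 0],
    [0, 0, 0],
    [0, 0, 0],
    [0, 0, 0]
  ]
}}

```text
time: 6.78
position: [0.5138, -0.3468, 0.0555]
tool_rot: [-3.115, -0.396, 0.004]
ft_force: [-0.3, -0.6, -0.4]
grip_width: 0.864
grip_force: 0.0
```

>>> {"fn": "send_rows", "kwargs": {
  "xyz": [
    [0, 0, 0],
    [0, 0, 0],
    [0, 0, 0],
    [0, 0, 0],
    [0, 0, 0],
    [0, 0, 0],
    [0, 0, 0],
    [0, 0, 0],
    [0, 0, 0],
    [0, 0, 0]
  ],
  "dr": [
    [0, 0, 0],
    [0, 0, 0],
    [0, 0, 0],
    [0, 0, 0],
    [0, 0, 0],
    [0, 0, 0],
    [0, 0, 0],
    [0, 0, 0],
    [0, 0, 0],
    [0, 0, 0]
  ],
  "jaw": 20
}}

```text
time: 7.62
position: [0.514, -0.347, 0.0559]
tool_rot: [-3.115, -0.396, 0.004]
ft_force: [0.8, 0.2, 1.0]
grip_width: 0.39
grip_force: 20.0
```

Gripped: 33.9 mm at 20 N. Lift.

>>> {"fn": "send_rows", "kwargs": {
  "xyz": [
    [0, 0, -3],
    [0, 0, -10],
    [0, 0, -22],
    [0, 0, -38],
    [0, 0, -54],
    [0, 0, -66],
    [0, 0, -72],
    [0, 0, -75],
    [0, 0, -75],
    [0, 0, -75]
  ],
  "dr": [
    [0, 0, 0],
    [0, 0, 0],
    [0, 0, 0],
    [0, 0, 0],
    [0, 0, 0],
    [0, 0, 0],
    [0, 0, 0],
    [0, 0, 0],
    [0, 0, 0],
    [0, 0, 0]
  ]
}}

```text
time: 8.45
position: [0.5138, -0.3468, 0.1303]
tool_rot: [-3.114, -0.396, 0.005]
ft_force: [-0.5, -0.4, -0.5]
grip_width: 0.393
grip_force: 20.0
```

```bash
python3 -c "
from h import *
plan(518.5,4.6,100,7.6)"
```

```text
t 8.45 xyz [  92.5 -339.    30.9] dr [-0.0025  0.0029  0.1202] pos [ 513.8 -346.8  130.3] w 34.2 f [-0.5 -0.4 -0.5]
```

>>> {"fn": "send_rows", "kwargs": {
  "xyz": [
    [6, -20, 0],
    [15, -55, 0],
    [26, -95, 0],
    [37, -136, 0],
    [48, -177, 0],
    [59, -218, 0],
    [70, -258, 0],
    [81, -296, 0],
    [89, -325, 0],
    [92.5, -339, 0]
  ],
  "dr": [
    [0, 0, 0.01],
    [0, 0, 0.02],
    [0, 0, 0.035],
    [0, 0, 0.05],
    [0, 0, 0.065],
    [0, 0, 0.08],
    [0, 0, 0.09],
    [0, 0, 0.105],
    [0, 0, 0.115],
    [0, 0, 0.12]
  ]
}}

```text
time: 9.28
position: [0.518, 0.0103, 0.1307]
tool_rot: [-3.13, -0.218, 0.005]
ft_force: [0.0, -0.1, -0.7]
grip_width: 0.391
grip_force: 20.0
```

>>> {"fn": "send_rows", "kwargs": {
  "xyz": [
    [0, 0, 0],
    [0, 0, 5],
    [0, 0, 15],
    [0, 0, 30],
    [0, 0, 45],
    [0, 0, 60],
    [0, 0, 70],
    [0, 0, 75],
    [0, 0, 75],
    [0, 0, 75]
  ],
  "dr": [
    [0, 0, 0],
    [0, 0, 0],
    [0, 0, 0],
    [0, 0, 0],
    [0, 0, 0],
    [0, 0, 0],
    [0, 0, 0],
    [0, 0, 0],
    [0, 0, 0],
    [0, 0, 0]
  ]
}}

```text
time: 10.12
position: [0.5188, 0.0039, 0.0562]
tool_rot: [-3.133, -0.207, 0.004]
ft_force: [-0.1, 0.4, -0.8]
grip_width: 0.394
grip_force: 20.0
```

```bash
python3 -c "
from h import *
plan(518.5,4.6,11,7.6)
a=cv2.resize(get_image('scene')[170:290,270:390,::-1],None,fx=3.3,fy=4.5,interpolation=2)
b=cv2.resize(get_image('top')[150:270,260:380,::-1],None,fx=3.3,fy=4.5,interpolation=2)
cv2.imwrite('pics/s5.png',np.hstack([a,b]))"
```

```text
t 10.12 xyz [-0.1 -0.7 45.2] dr [-0.0018  0.0025 -0.0007] pos [518.8   3.9  56.2] w 34.3 f [-0.1  0.4 -0.8]
```

View pics/s5.png

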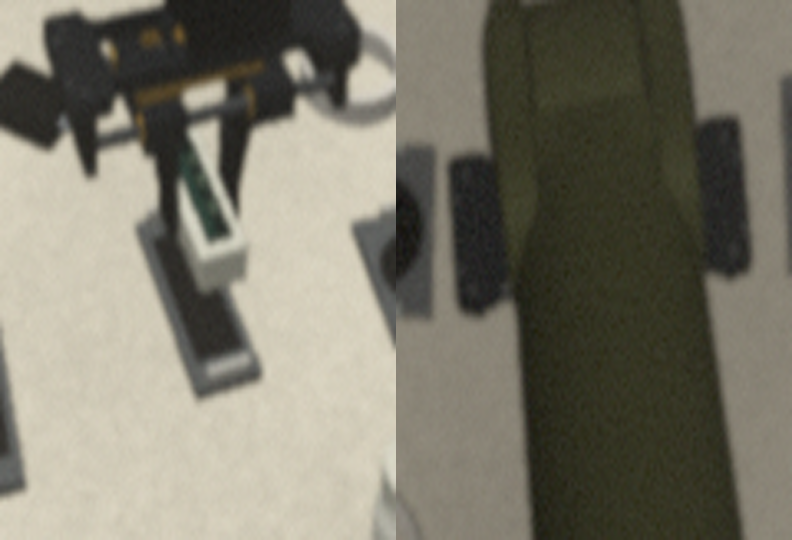

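The slim is level, square and above its cradle. Lower it.

>>> {"fn": "send_rows", "kwargs": {
  "xyz": [
    [0, -0.7, 4],
    [0, -0.7, 12],
    [0, -0.7, 22],
    [0, -0.7, 31],
    [0, -0.7, 38],
    [0, -0.7, 42],
    [0, -0.7, 44],
    [0, -0.7, 45],
    [0, -0.7, 45.5],
    [0, -0.7, 45.5]
  ],
  "dr": [
    [0, 0, 0],
    [0, 0, 0],
    [0, 0, 0],
    [0, 0, 0],
    [0, 0, 0],
    [0, 0, 0],
    [0, 0, 0],
    [0, 0, 0],
    [0, 0, 0],
    [0, 0, 0]
  ]
}}

```text
time: 11.05
position: [0.5189, 0.0052, 0.011]
tool_rot: [-3.133, -0.208, 0.003]
ft_force: [0.1, -0.2, -0.9]
grip_width: 0.394
grip_force: 20.0
```

```bash
python3 -c "
from h import *
plan(518.5,4.6,10,7.6)
t=cv2.imread('scene.png');im=avg('scene',2).astype(float).mean(2)
def comp(n,im,thr,box,seed,z):
    x0,y0,x1,y1=box;f=8
    q=(cv2.resize((thr-im)[y0:y1,x0:x1],None,fx=f,fy=f,interpolation=cv2.INTER_CUBIC)>0).astype(np.uint8)
    L=cv2.connectedComponents(q)[1];k=L[int((seed[1]-y0+.5)*f),int((seed[0]-x0+.5)*f)]
    c=max(cv2.findContours((L==k).astype(np.uint8),0,1)[0],key=cv2.contourArea)[:,0]
    print(rect(ray(n,(c+.5)/f-.5+[x0,y0],z)))
u=proj('scene',[.525,.0046,.032])[0];print(u)
comp('scene',im,115,(300,205,360,265),u,.032)
"
```

```text
t 11.05 xyz [-0.4  0.5  1. ] dr [-0.0016  0.0018  0.0002] pos [518.9   5.2  11. ] w 34.2 f [ 0.1 -0.2 -0.9]
[330.3098305  229.07357341]
[524.5   5.4 183.5 149.1 -10.7]
```

>>> {"fn": "send_rows", "kwargs": {
  "xyz": [
    [0, 0, 0],
    [0, 0, 0],
    [0, 0, 0],
    [0, 0, 0],
    [0, 0, 0],
    [0, 0, -2],
    [0, 0, -15],
    [0, 0, -40],
    [0, 0, -75],
    [0, 0, -110]
  ],
  "dr": [
    [0, 0, 0],
    [0, 0, 0],
    [0, 0, 0],
    [0, 0, 0],
    [0, 0, 0],
    [0, 0, 0],
    [0, 0, 0],
    [0, 0, 0],
    [0, 0, 0],
    [0, 0, 0]
  ],
  "jaw": 87
}}

```text
time: 11.98
position: [0.5179, 0.0052, 0.1215]
tool_rot: [-3.132, -0.209, 0.007]
ft_force: [1.5, -0.7, 0.2]
grip_width: 0.977
grip_force: 0.0
```

```bash
python3 -c "
from h import *
plan(514,-347,130,14.5)"
```

```text
t 11.98 xyz [-50.6 348.6  -9.2] dr [-0.0027  0.0041 -0.1199] pos [517.9   5.2 121.5] w 85.0 f [ 1.5 -0.7  0.2]
```

```bash
cat >>h.py <<'E'
def comp(n,im,thr,box,seed,z):
    x0,y0,x1,y1=box;f=8
    q=(cv2.resize((thr-im)[y0:y1,x0:x1],None,fx=f,fy=f,interpolation=cv2.INTER_CUBIC)>0).astype(np.uint8)
    L=cv2.connectedComponents(q)[1];k=L[int((seed[1]-y0+.5)*f),int((seed[0]-x0+.5)*f)]
    c=max(cv2.findContours((L==k).astype(np.uint8),0,1)[0],key=cv2.contourArea)[:,0]
    return rect(ray(n,(c+.5)/f-.5+[x0,y0],z))
E
python3 - <<'E'
from h import *
T=avg("top",3);S=avg("scene",3);t=T.astype(float).mean(2);s=S.astype(float).mean(2)
A=np.array([.514,-.347,.054]);d=np.array([np.cos(np.radians(14.5)),np.sin(np.radians(14.5)),0])
for n,im,thr,box in(("top",t,82,(440,165,500,255)),("scene",s,115,(145,205,205,295))):
    for k in(.042,-.045):
        P=A+d*k;u=proj(n,P)[0]
        print(n,k,P.round(3),u.round(),comp(n,im,thr,box,u,.054))
g=lambda im:(255*(im/255.)**.6).astype(np.uint8)[:,:,::-1]
a=cv2.resize(g(T[165:255,440:500]),None,fx=5,fy=5,interpolation=2)
b=cv2.resize(g(S[205:295,145:205]),None,fx=5,fy=5,interpolation=2)
cv2.imwrite("pics/stack2.png",np.hstack([a,b]))
E
```

```text
top 0.042 [ 0.555 -0.336  0.054] [467. 193.] [ 560.1 -336.5   57.    37.    17.1]
top -0.045 [ 0.47  -0.358  0.054] [478. 229.] [ 477.3 -358.6   43.5   42.9   88.5]
scene 0.042 [ 0.555 -0.336  0.054] [171. 251.] [ 557.9 -338.1   57.6   38.5   17.1]
scene -0.045 [ 0.47  -0.358  0.054] [165. 226.] [ 474.6 -360.5   44.3   43.4  -87.8]
```

View pics/stack2.png

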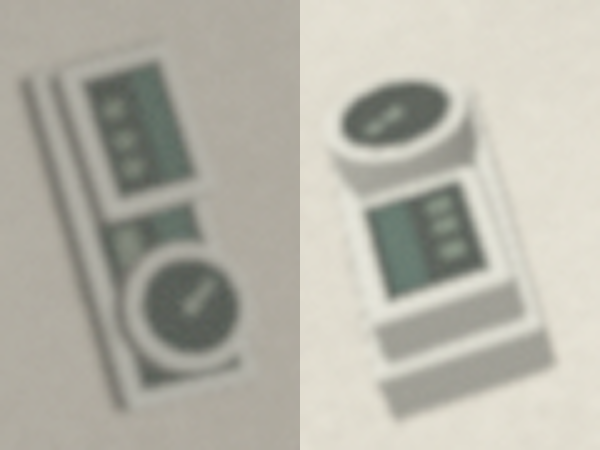

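Slim is away. The short unit is at (559,-337) with yaw 17°, and the round is at (476,-359.5).

```bash
python3 -c "
from h import *
plan(559,-337.3,120,17)"
```

```text
t 12.28 xyz [ -4.6 344.6  -0.9] dr [-0.0022  0.004  -0.1639] pos [517.9   4.9 119.8] w 86.9 f [-0.6  0.1 -0.4]
```

>>> {"fn": "send_rows", "kwargs": {
  "xyz": [
    [0, 25, 0],
    [-1, 62, 0],
    [-1, 100, 0],
    [-2, 140, 0],
    [-2, 180, 0],
    [-3, 220, 0],
    [-4, 260, 0],
    [-4, 300, 0],
    [-4.6, 330, 0],
    [-4.6, 344.6, 0]
  ],
  "dr": [
    [0, 0, -0.01],
    [0, 0, -0.03],
    [0, 0, -0.05],
    [0, 0, -0.07],
    [0, 0, -0.09],
    [0, 0, -0.11],
    [0, 0, -0.13],
    [0, 0, -0.15],
    [-0.002, 0.004, -0.16],
    [-0.002, 0.004, -0.164]
  ]
}}

```text
time: 13.12
position: [0.5574, -0.3426, 0.1175]
tool_rot: [-3.108, -0.456, 0.003]
ft_force: [-0.2, -1.0, -0.8]
grip_width: 1.001
grip_force: 0.0
```

>>> {"fn": "send_rows", "kwargs": {
  "xyz": [
    [0, 0, 0],
    [0, 0, 3],
    [0, 0, 10],
    [0, 0, 20],
    [0, 0, 30],
    [0, 0, 38],
    [0, 0, 43],
    [0, 0, 45],
    [0, 0, 45],
    [0, 0, 45]
  ],
  "dr": [
    [0, 0, 0],
    [0, 0, 0],
    [0, 0, 0],
    [0, 0, 0],
    [0, 0, 0],
    [0, 0, 0],
    [0, 0, 0],
    [0, 0, 0],
    [0, 0, 0],
    [0, 0, 0]
  ]
}}

```text
time: 13.95
position: [0.5602, -0.3372, 0.0754]
tool_rot: [3.107, 0.464, 0.003]
ft_force: [-0.6, 0.2, 0.3]
grip_width: 1.002
grip_force: 0.0
```

```bash
python3 -c "
from h import *
plan(559,-337.3,28,17)"
```

```text
t 13.95 xyz [-1.2 -0.3 47.4] dr [ 0.0006 -0.0021  0.0001] pos [ 560.2 -337.2   75.4] w 87.2 f [-0.6  0.2  0.3]
```

>>> {"fn": "send_rows", "kwargs": {
  "xyz": [
    [-1, 0, 5],
    [-1, 0, 13],
    [-1, 0, 22],
    [-1, 0, 31],
    [-1, 0, 38],
    [-1, 0, 43],
    [-1, 0, 46],
    [-1, 0, 47.5],
    [-1, 0, 47.5],
    [-1, 0, 47.5]
  ],
  "dr": [
    [0, 0, 0],
    [0, 0, 0],
    [0, 0, 0],
    [0, 0, 0],
    [0, 0, 0],
    [0, 0, 0],
    [0, 0, 0],
    [0, 0, 0],
    [0, 0, 0],
    [0, 0, 0]
  ]
}}

```text
time: 14.78
position: [0.5594, -0.3375, 0.028]
tool_rot: [3.107, 0.464, 0.004]
ft_force: [0.3, -0.8, 0.1]
grip_width: 0.996
grip_force: 0.0
```

>>> {"fn": "send_rows", "kwargs": {
  "xyz": [
    [0, 0, 0],
    [0, 0, 0],
    [0, 0, 0],
    [0, 0, 0],
    [0, 0, 0],
    [0, 0, 0],
    [0, 0, 0],
    [0, 0, 0],
    [0, 0, 0],
    [0, 0, 0]
  ],
  "dr": [
    [0, 0, 0],
    [0, 0, 0],
    [0, 0, 0],
    [0, 0, 0],
    [0, 0, 0],
    [0, 0, 0],
    [0, 0, 0],
    [0, 0, 0],
    [0, 0, 0],
    [0, 0, 0]
  ],
  "jaw": 45,
  "grip_force": 25
}}

```text
time: 15.62
position: [0.5592, -0.3375, 0.0278]
tool_rot: [3.107, 0.465, 0.003]
ft_force: [-0.5, -0.5, 1.4]
grip_width: 0.642
grip_force: 25.0
```

>>> {"fn": "send_rows", "kwargs": {
  "xyz": [
    [0, 0, -3],
    [0, 0, -10],
    [0, 0, -22],
    [0, 0, -36],
    [0, 0, -48],
    [0, 0, -56],
    [0, 0, -60],
    [0, 0, -60],
    [0, 0, -60],
    [0, 0, -60]
  ],
  "dr": [
    [0, 0, 0],
    [0, 0, 0],
    [0, 0, 0],
    [0, 0, 0],
    [0, 0, 0],
    [0, 0, 0],
    [0, 0, 0],
    [0, 0, 0],
    [0, 0, 0],
    [0, 0, 0]
  ]
}}

```text
time: 16.45
position: [0.5585, -0.3372, 0.087]
tool_rot: [-3.106, -0.464, -0.001]
ft_force: [0.3, 0.6, -2.8]
grip_width: 0.646
grip_force: 25.0
```

```bash
python3 -c "
from h import *
plan(570.9,-165.5,88,4)"
```

```text
t 16.45 xyz [  62.1 -160.6   -0.8] dr [-0.0007 -0.0009  0.227 ] pos [ 558.5 -337.2   87. ] w 56.2 f [ 0.3  0.6 -2.8]
```

>>> {"fn": "send_rows", "kwargs": {
  "xyz": [
    [4, -10, 0],
    [10, -27, 0],
    [19, -49, 0],
    [28, -73, 0],
    [37, -97, 0],
    [46, -120, 0],
    [54, -140, 0],
    [60, -154, 0],
    [62, -160.6, 0],
    [62, -160.6, 0]
  ],
  "dr": [
    [0, 0, 0.01],
    [0, 0, 0.035],
    [0, 0, 0.07],
    [0, 0, 0.1],
    [0, 0, 0.135],
    [0, 0, 0.17],
    [0, 0, 0.2],
    [0, 0, 0.22],
    [0, 0, 0.227],
    [0, 0, 0.227]
  ]
}}

```text
time: 17.28
position: [0.5713, -0.1624, 0.0875]
tool_rot: [-3.138, -0.116, -0.002]
ft_force: [1.2, 1.1, -1.3]
grip_width: 0.643
grip_force: 25.0
```

>>> {"fn": "send_rows", "kwargs": {
  "xyz": [
    [0, 0, 2],
    [0, 0, 8],
    [0, 0, 17],
    [0, 0, 28],
    [0, 0, 39],
    [0, 0, 49],
    [0, 0, 56],
    [0, 0, 60],
    [0, 0, 60],
    [0, 0, 60]
  ],
  "dr": [
    [0, 0, 0],
    [0, 0, 0],
    [0, 0, 0],
    [0, 0, 0],
    [0, 0, 0],
    [0, 0, 0],
    [0, 0, 0],
    [0, 0, 0],
    [0, 0, 0],
    [0, 0, 0]
  ]
}}

```text
time: 18.12
position: [0.5715, -0.1657, 0.0277]
tool_rot: [-3.139, -0.11, -0.003]
ft_force: [0.8, 0.5, -2.8]
grip_width: 0.635
grip_force: 25.0
```

```bash
python3 -c "
from h import *
plan(570.9,-165.5,8,4)"
```

```text
t 18.12 xyz [-0.7 -0.2 19.7] dr [-0.0003 -0.0018  0.0001] pos [ 571.5 -165.7   27.7] w 55.3 f [ 0.8  0.5 -2.8]
```

>>> {"fn": "send_rows", "kwargs": {
  "xyz": [
    [0, 0, 3],
    [0, 0, 7],
    [0, 0, 11],
    [0, 0, 14],
    [0, 0, 16.5],
    [0, 0, 18],
    [0, 0, 19],
    [0, 0, 19],
    [0, 0, 19],
    [0, 0, 19]
  ],
  "dr": [
    [0, 0, 0],
    [0, 0, 0],
    [0, 0, 0],
    [0, 0, 0],
    [0, 0, 0],
    [0, 0, 0],
    [0, 0, 0],
    [0, 0, 0],
    [0, 0, 0],
    [0, 0, 0]
  ]
}}

```text
time: 18.95
position: [0.5716, -0.1657, 0.009]
tool_rot: [-3.14, -0.11, -0.003]
ft_force: [0.4, -0.6, -2.2]
grip_width: 0.641
grip_force: 25.0
```

>>> {"fn": "send_rows", "kwargs": {
  "xyz": [
    [0, 0, 0],
    [0, 0, 0],
    [0, 0, 0],
    [0, 0, 0],
    [0, 0, 0],
    [0, 0, -2],
    [0, 0, -15],
    [0, 0, -40],
    [0, 0, -75],
    [0, 0, -110]
  ],
  "dr": [
    [0, 0, 0],
    [0, 0, 0],
    [0, 0, 0],
    [0, 0, 0],
    [0, 0, 0],
    [0, 0, 0],
    [0, 0, 0],
    [0, 0, 0],
    [0, 0, 0],
    [0, 0, 0]
  ],
  "jaw": 87
}}

```text
time: 19.78
position: [0.5706, -0.1654, 0.1204]
tool_rot: [-3.139, -0.11, -0.001]
ft_force: [1.3, -0.2, 1.1]
grip_width: 0.996
grip_force: 0.0
```

```bash
python3 -c "
from h import *
plan(476,-359.5,118,17)"
```

```text
t 19.78 xyz [-108.   187.     2.1] dr [-0.0007 -0.0009 -0.2266] pos [ 570.6 -165.4  120.4] w 86.7 f [ 1.3 -0.2  1.1]
```

>>> {"fn": "send_rows", "kwargs": {
  "xyz": [
    [-8, 13, 0],
    [-20, 34, 0],
    [-34, 60, 0],
    [-50, 88, 0],
    [-67, 116, 0],
    [-82, 142, 0],
    [-95, 165, 0],
    [-104, 180, 0],
    [-108, 187, 0],
    [-108, 187, 0]
  ],
  "dr": [
    [0, 0, -0.01],
    [0, 0, -0.035],
    [0, 0, -0.07],
    [0, 0, -0.1],
    [0, 0, -0.135],
    [0, 0, -0.17],
    [0, 0, -0.2],
    [0, 0, -0.22],
    [0, 0, -0.227],
    [0, 0, -0.227]
  ]
}}

```text
time: 20.62
position: [0.4754, -0.3621, 0.1194]
tool_rot: [3.107, 0.458, 0.003]
ft_force: [-0.2, 0.8, 0.2]
grip_width: 1.003
grip_force: 0.0
```

>>> {"fn": "send_rows", "kwargs": {
  "xyz": [
    [0, 0, 2],
    [0, 0, 9],
    [0, 0, 18],
    [0, 0, 28],
    [0, 0, 36],
    [0, 0, 42],
    [0, 0, 45],
    [0, 0, 45],
    [0, 0, 45],
    [0, 0, 45]
  ],
  "dr": [
    [0, 0, 0],
    [0, 0, 0],
    [0, 0, 0],
    [0, 0, 0],
    [0, 0, 0],
    [0, 0, 0],
    [0, 0, 0],
    [0, 0, 0],
    [0, 0, 0],
    [0, 0, 0]
  ]
}}

```text
time: 21.45
position: [0.477, -0.3601, 0.074]
tool_rot: [3.106, 0.464, 0.004]
ft_force: [0.8, 0.5, 0.1]
grip_width: 0.999
grip_force: 0.0
```

```bash
python3 -c "
from h import *
plan(476,-359.5,28,17)"
```

```text
t 21.45 xyz [-0.9 -0.9 46. ] dr [ 0.001  -0.0023  0.    ] pos [ 477.  -360.1   74. ] w 86.9 f [0.8 0.5 0.1]
```

>>> {"fn": "send_rows", "kwargs": {
  "xyz": [
    [-0.9, -0.9, 5],
    [-0.9, -0.9, 13],
    [-0.9, -0.9, 22],
    [-0.9, -0.9, 31],
    [-0.9, -0.9, 38],
    [-0.9, -0.9, 42],
    [-0.9, -0.9, 45],
    [-0.9, -0.9, 46],
    [-0.9, -0.9, 46],
    [-0.9, -0.9, 46]
  ],
  "dr": [
    [0, 0, 0],
    [0, 0, 0],
    [0, 0, 0],
    [0, 0, 0],
    [0, 0, 0],
    [0, 0, 0],
    [0, 0, 0],
    [0, 0, 0],
    [0, 0, 0],
    [0, 0, 0]
  ]
}}

```text
time: 22.28
position: [0.4759, -0.3594, 0.0279]
tool_rot: [3.107, 0.464, 0.004]
ft_force: [-0.3, -0.5, -0.0]
grip_width: 1.0
grip_force: 0.0
```

>>> {"fn": "send_rows", "kwargs": {
  "xyz": [
    [0, 0, 0],
    [0, 0, 0],
    [0, 0, 0],
    [0, 0, 0],
    [0, 0, 0],
    [0, 0, 0],
    [0, 0, 0],
    [0, 0, 0],
    [0, 0, 0],
    [0, 0, 0]
  ],
  "dr": [
    [0, 0, 0],
    [0, 0, 0],
    [0, 0, 0],
    [0, 0, 0],
    [0, 0, 0],
    [0, 0, 0],
    [0, 0, 0],
    [0, 0, 0],
    [0, 0, 0],
    [0, 0, 0]
  ],
  "jaw": 45,
  "grip_force": 25
}}

```text
time: 23.12
position: [0.4757, -0.3593, 0.0277]
tool_rot: [3.107, 0.464, 0.003]
ft_force: [0.2, 0.6, 0.4]
grip_width: 0.685
grip_force: 25.0
```

>>> {"fn": "send_rows", "kwargs": {
  "xyz": [
    [0, 0, -3],
    [0, 0, -10],
    [0, 0, -22],
    [0, 0, -38],
    [0, 0, -55],
    [0, 0, -68],
    [0, 0, -77],
    [0, 0, -80],
    [0, 0, -80],
    [0, 0, -80]
  ],
  "dr": [
    [0, 0, 0],
    [0, 0, 0],
    [0, 0, 0],
    [0, 0, 0],
    [0, 0, 0],
    [0, 0, 0],
    [0, 0, 0],
    [0, 0, 0],
    [0, 0, 0],
    [0, 0, 0]
  ]
}}

```text
time: 23.95
position: [0.4751, -0.359, 0.1071]
tool_rot: [-3.107, -0.464, -0.002]
ft_force: [-1.0, -0.1, -1.4]
grip_width: 0.683
grip_force: 25.0
```

```bash
python3 -c "
from h import *
plan(530.5,169,88,0)"
```

```text
t 23.95 xyz [ 207.3 -488.7   19.6] dr [-0.0005 -0.0013  0.2967] pos [ 475.1 -359.   107.1] w 59.4 f [-1.  -0.1 -1.4]
```

>>> {"fn": "send_rows", "kwargs": {
  "xyz": [
    [7, -16, 0],
    [20, -47, 0],
    [35, -83, 0],
    [50, -119, 0],
    [65, -155, 0],
    [81, -191, 0],
    [96, -227, 0],
    [111, -263, 0],
    [126, -299, 0],
    [141, -335, 0]
  ],
  "dr": [
    [0, 0, 0.01],
    [0, 0, 0.03],
    [0, 0, 0.05],
    [0, 0, 0.07],
    [0, 0, 0.09],
    [0, 0, 0.11],
    [0, 0, 0.13],
    [0, 0, 0.15],
    [0, 0, 0.17],
    [0, 0, 0.19]
  ]
}}

```text
time: 24.78
position: [0.5114, 0.0041, 0.1068]
tool_rot: [-3.137, -0.166, -0.0]
ft_force: [-0.2, -0.3, -1.8]
grip_width: 0.682
grip_force: 25.0
```

```bash
python3 -c "
from h import *
plan(530.5,169,88,0)"
```

```text
t 24.78 xyz [  36.4 -161.9   18.8] dr [-0.0002 -0.0003  0.1057] pos [511.4   4.1 106.8] w 59.4 f [-0.2 -0.3 -1.8]
```

>>> {"fn": "send_rows", "kwargs": {
  "xyz": [
    [8, -36, 0],
    [15, -68, 0],
    [21, -96, 0],
    [27, -120, 0],
    [31, -138, 0],
    [33, -148, 0],
    [34, -152, 0],
    [34, -152, 4],
    [34, -152, 10],
    [34, -152, 18]
  ],
  "dr": [
    [0, 0, 0.02],
    [0, 0, 0.04],
    [0, 0, 0.06],
    [0, 0, 0.08],
    [0, 0, 0.09],
    [0, 0, 0.095],
    [0, 0, 0.095],
    [0, 0, 0.095],
    [0, 0, 0.095],
    [0, 0, 0.095]
  ]
}}

```text
time: 25.62
position: [0.5301, 0.1556, 0.0891]
tool_rot: [3.141, 0.016, 0.003]
ft_force: [0.3, -1.0, -0.8]
grip_width: 0.682
grip_force: 25.0
```

```bash
python3 -c "
from h import *
plan(530.5,169,29,0)"
```

```text
t 25.62 xyz [  0.4 -13.4  60. ] dr [ 0.0006 -0.0018  0.01  ] pos [530.1 155.6  89.1] w 59.3 f [ 0.3 -1.  -0.8]
```

>>> {"fn": "send_rows", "kwargs": {
  "xyz": [
    [0, -5, 3],
    [0, -10, 10],
    [0, -13.4, 20],
    [0, -13.4, 31],
    [0, -13.4, 41],
    [0, -13.4, 50],
    [0, -13.4, 56],
    [0, -13.4, 58],
    [0, -13.4, 58],
    [0, -13.4, 58]
  ],
  "dr": [
    [0, 0, 0],
    [0, 0, 0],
    [0, 0, 0],
    [0, 0, 0],
    [0, 0, 0],
    [0, 0, 0],
    [0, 0, 0],
    [0, 0, 0],
    [0, 0, 0],
    [0, 0, 0]
  ]
}}

```text
time: 26.45
position: [0.5302, 0.1706, 0.032]
tool_rot: [-3.141, -0.018, -0.003]
ft_force: [0.2, 0.6, -1.4]
grip_width: 0.685
grip_force: 25.0
```

```bash
python3 -c "
from h import *
plan(530.5,169,8.7,0)"
```

```text
t 26.45 xyz [ 0.3  1.6 23.3] dr [-0.0004 -0.0022  0.0117] pos [530.2 170.6  32. ] w 59.6 f [ 0.2  0.6 -1.4]
```

>>> {"fn": "send_rows", "kwargs": {
  "xyz": [
    [0, 1.5, 3],
    [0, 1.5, 8],
    [0, 1.5, 13],
    [0, 1.5, 17],
    [0, 1.5, 20],
    [0, 1.5, 22],
    [0, 1.5, 23],
    [0, 1.5, 23.3],
    [0, 1.5, 23.3],
    [0, 1.5, 23.3]
  ],
  "dr": [
    [0, 0, 0],
    [0, 0, 0],
    [0, 0, 0],
    [0, 0, 0],
    [0, 0, 0],
    [0, 0, 0],
    [0, 0, 0],
    [0, 0, 0],
    [0, 0, 0],
    [0, 0, 0]
  ]
}}

```text
time: 27.28
position: [0.5301, 0.1692, 0.0087]
tool_rot: [-3.141, -0.019, -0.003]
ft_force: [-1.0, 0.0, -1.6]
grip_width: 0.683
grip_force: 25.0
```

>>> {"fn": "send_rows", "kwargs": {
  "xyz": [
    [0, 0, 0],
    [0, 0, 0],
    [0, 0, 0],
    [0, 0, 0],
    [0, 0, 0],
    [0, 0, -2],
    [0, 0, -15],
    [0, 0, -40],
    [0, 0, -75],
    [0, 0, -110]
  ],
  "dr": [
    [0, 0, 0],
    [0, 0, 0],
    [0, 0, 0],
    [0, 0, 0],
    [0, 0, 0],
    [0, 0, 0],
    [0, 0, 0],
    [0, 0, 0],
    [0, 0, 0],
    [0, 0, 0]
  ],
  "jaw": 87
}}

```text
time: 28.12
position: [0.529, 0.1691, 0.1201]
tool_rot: [-3.141, -0.019, -0.001]
ft_force: [0.5, -1.1, 0.4]
grip_width: 1.0
grip_force: 0.0
```

```bash
python3 - <<'E'
from h import *
T=avg("top",3);S=avg("scene",3);t=T.astype(float).mean(2);s=S.astype(float).mean(2)
for n,im,thr,box in(("top",t,82,(440,165,500,255)),("scene",s,115,(145,205,205,295))):
    u=proj(n,[.517,-.348,.028])[0];print(n,u,comp(n,im,thr,box,u,.028))
    u=proj(n,[.571,-.165,.034])[0];c=u.astype(int);print(n,u,comp(n,im,thr,(c[0]-20,c[1]-25,c[0]+20,c[1]+25),u,.034))
plan(517,-348,120,16)
g=lambda im:(255*(im/255.)**.6).astype(np.uint8)[:,:,::-1]
a=cv2.resize(g(T[160:255,360:500]),None,fx=5,fy=5.5,interpolation=2)
cv2.imwrite("pics/p6.png",a)
E
```

```text
top [469.20673059 209.92513095] [ 518.4 -346.8  150.9   47.2   15.5]
top [392.89211317 185.66607657] [ 572.8 -164.9   56.9   37.     4.2]
scene [170.03693904 248.24590182] [ 516.2 -348.4  152.4   48.5   15.6]
scene [256.68826893 252.36764303] [ 570.5 -166.    58.2   38.4    4.3]
t 28.42 xyz [-18.2 516.5  -1.8] dr [ 0.0004 -0.0006 -0.2675] pos [529.1 168.7 118. ] w 86.8 f [-0.3 -0.7 -0.5]
```

View pics/p6.png

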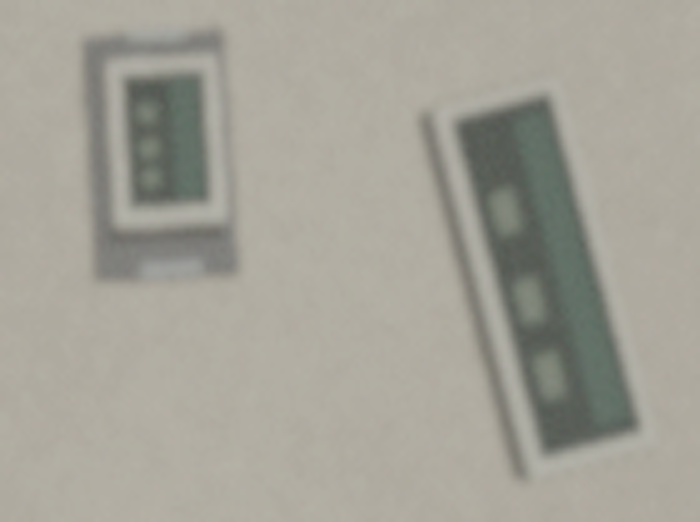

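The short unit is square on its inlay at (571.6,-165.5). The long unit is alone at (517.3,-347.6) with yaw 15.5°. Go to it.

>>> {"fn": "send_rows", "kwargs": {
  "xyz": [
    [-1, 15, 0],
    [-2, 47, 0],
    [-3, 84, 0],
    [-4, 122, 0],
    [-6, 160, 0],
    [-7, 198, 0],
    [-8, 236, 0],
    [-10, 274, 0],
    [-11, 312, 0],
    [-12, 345, 0]
  ],
  "dr": [
    [0, 0, -0.01],
    [0, 0, -0.03],
    [0, 0, -0.05],
    [0, 0, -0.07],
    [0, 0, -0.09],
    [0, 0, -0.11],
    [0, 0, -0.13],
    [0, 0, -0.15],
    [0, 0, -0.16],
    [0, 0, -0.18]
  ]
}}

```text
time: 29.25
position: [0.5201, -0.1788, 0.1168]
tool_rot: [-3.127, -0.299, 0.002]
ft_force: [0.8, 0.6, 0.4]
grip_width: 0.999
grip_force: 0.0
```

```bash
python3 -c "
from h import *
plan(517.3,-347.6,70,15.5)"
```

```text
t 29.25 xyz [-34.7 165.3  46.7] dr [-0.0009  0.0009 -0.0797] pos [ 520.1 -178.8  116.8] w 86.9 f [0.8 0.6 0.4]
```

>>> {"fn": "send_rows", "kwargs": {
  "xyz": [
    [-7, 33, 0],
    [-14, 66, 0],
    [-20, 96, 0],
    [-26, 123, 0],
    [-30, 143, 0],
    [-33, 157, 8],
    [-33, 159, 20],
    [-33, 159, 34],
    [-33, 159, 44],
    [-33, 159, 47]
  ],
  "dr": [
    [0, 0, -0.015],
    [0, 0, -0.03],
    [0, 0, -0.045],
    [0, 0, -0.06],
    [0, 0, -0.07],
    [0, 0, -0.075],
    [0, 0, -0.075],
    [0, 0, -0.075],
    [0, 0, -0.075],
    [0, 0, -0.075]
  ]
}}

```text
time: 30.08
position: [0.5184, -0.3354, 0.0677]
tool_rot: [-3.109, -0.42, 0.003]
ft_force: [0.0, -0.2, -0.5]
grip_width: 1.003
grip_force: 0.0
```

>>> {"fn": "send_rows", "kwargs": {
  "xyz": [
    [0, 0, 0],
    [0, 0, 0],
    [0, 0, 0],
    [0, 0, 0],
    [0, 0, 0],
    [0, 0, 0],
    [0, 0, 0],
    [0, 0, 0],
    [0, 0, 0],
    [0, 0, 0]
  ],
  "dr": [
    [0, 0, 0],
    [0, 0, 0],
    [0, 0, 0],
    [0, 0, 0],
    [0, 0, 0],
    [0, 0, 0],
    [0, 0, 0],
    [0, 0, 0],
    [0, 0, 0],
    [0, 0, 0]
  ]
}}

```text
time: 30.92
position: [0.5199, -0.3385, 0.0714]
tool_rot: [-3.114, -0.418, -0.003]
ft_force: [0.2, -0.2, 0.8]
grip_width: 0.998
grip_force: 0.0
```

```bash
python3 -c "
from h import *
plan(517.3,-347.6,3,15.5)"
```

```text
t 30.92 xyz [-5.   8.1 68.4] dr [ 0.0002 -0.0019 -0.0037] pos [ 519.9 -338.5   71.4] w 86.8 f [ 0.2 -0.2  0.8]
```

>>> {"fn": "send_rows", "kwargs": {
  "xyz": [
    [-3, 4, 0],
    [-5, 8.1, 0],
    [-5, 8.1, 5],
    [-5, 8.1, 15],
    [-5, 8.1, 28],
    [-5, 8.1, 42],
    [-5, 8.1, 54],
    [-5, 8.1, 62],
    [-5, 8.1, 66],
    [-5, 8.1, 66]
  ],
  "dr": [
    [0, -0.002, -0.004],
    [0, -0.002, -0.004],
    [0, -0.002, -0.004],
    [0, -0.002, -0.004],
    [0, -0.002, -0.004],
    [0, -0.002, -0.004],
    [0, -0.002, -0.004],
    [0, -0.002, -0.004],
    [0, -0.002, -0.004],
    [0, -0.002, -0.004]
  ]
}}

```text
time: 31.75
position: [0.5165, -0.3468, 0.0037]
tool_rot: [-3.111, -0.424, 0.003]
ft_force: [-0.1, 0.4, -0.6]
grip_width: 1.0
grip_force: 0.0
```

>>> {"fn": "send_rows", "kwargs": {
  "xyz": [
    [0, 0, 1],
    [0, 0, 1],
    [0, 0, 1],
    [0, 0, 1],
    [0, 0, 1],
    [0, 0, 1],
    [0, 0, 1],
    [0, 0, 1],
    [0, 0, 1],
    [0, 0, 1]
  ],
  "dr": [
    [0, 0, 0],
    [0, 0, 0],
    [0, 0, 0],
    [0, 0, 0],
    [0, 0, 0],
    [0, 0, 0],
    [0, 0, 0],
    [0, 0, 0],
    [0, 0, 0],
    [0, 0, 0]
  ],
  "jaw": 55,
  "grip_force": 40
}}

```text
time: 32.58
position: [0.5177, -0.3478, 0.005]
tool_rot: [3.112, 0.424, 0.001]
ft_force: [-0.4, -0.0, 5.2]
grip_width: 0.756
grip_force: 40.0
```

>>> {"fn": "send_rows", "kwargs": {
  "xyz": [
    [0, 0, -2],
    [0, 0, -8],
    [0, 0, -18],
    [0, 0, -32],
    [0, 0, -48],
    [0, 0, -62],
    [0, 0, -72],
    [0, 0, -78],
    [0, 0, -80],
    [0, 0, -80]
  ],
  "dr": [
    [0, 0, 0],
    [0, 0, 0],
    [0, 0, 0],
    [0, 0, 0],
    [0, 0, 0],
    [0, 0, 0],
    [0, 0, 0],
    [0, 0, 0],
    [0, 0, 0],
    [0, 0, 0]
  ]
}}

```text
time: 33.42
position: [0.5174, -0.3477, 0.0849]
tool_rot: [3.112, 0.424, 0.001]
ft_force: [0.6, 0.4, -4.2]
grip_width: 0.755
grip_force: 40.0
```

```bash
python3 -c "
from h import *
plan(511.5,333.9,83,-6.9)"
```

```text
t 33.42 xyz [ 176.6 -658.3    1.4] dr [ 0.0009 -0.0004  0.3912] pos [ 517.4 -347.7   84.9] w 65.7 f [ 0.6  0.4 -4.2]
```

>>> {"fn": "send_rows", "kwargs": {
  "xyz": [
    [3, -10, 0],
    [10, -36, 0],
    [19, -70, 0],
    [28, -106, 0],
    [38, -142, 0],
    [48, -178, 0],
    [58, -215, 0],
    [68, -252, 0],
    [77, -288, 0],
    [87, -323, 0]
  ],
  "dr": [
    [0, 0, 0.01],
    [0, 0, 0.02],
    [0, 0, 0.04],
    [0, 0, 0.06],
    [0, 0, 0.08],
    [0, 0, 0.1],
    [0, 0, 0.12],
    [0, 0, 0.15],
    [0, 0, 0.17],
    [0, 0, 0.19]
  ]
}}

```text
time: 34.25
position: [0.513, -0.0102, 0.0834]
tool_rot: [3.139, 0.126, -0.003]
ft_force: [0.3, 0.1, -4.1]
grip_width: 0.753
grip_force: 40.0
```

```bash
python3 -c "
from h import *
plan(511.5,333.9,83,-6.9)"
```

```text
t 34.25 xyz [  26.1 -343.2    0.4] dr [2.000e-04 2.000e-03 2.006e-01] pos [513.  -10.2  83.4] w 65.5 f [ 0.3  0.1 -4.1]
```

>>> {"fn": "send_rows", "kwargs": {
  "xyz": [
    [3, -38, 0],
    [6, -76, 0],
    [9, -114, 0],
    [12, -152, 0],
    [15, -190, 0],
    [18, -228, 0],
    [20, -264, 0],
    [22, -296, 0],
    [24, -320, 0],
    [25, -330, 0]
  ],
  "dr": [
    [0, 0, 0.02],
    [0, 0, 0.04],
    [0, 0, 0.06],
    [0, 0, 0.08],
    [0, 0, 0.1],
    [0, 0, 0.12],
    [0, 0, 0.14],
    [0, 0, 0.16],
    [0, 0, 0.18],
    [0, 0, 0.19]
  ]
}}

```text
time: 35.08
position: [0.5097, 0.3238, 0.0835]
tool_rot: [-3.134, 0.164, 0.004]
ft_force: [-0.7, 0.4, -3.6]
grip_width: 0.755
grip_force: 40.0
```

>>> {"fn": "send_rows", "kwargs": {
  "xyz": [
    [0, 0, 0],
    [0, 0, 0],
    [0, 0, 0],
    [0, 0, 3],
    [0, 0, 10],
    [0, 0, 18],
    [0, 0, 25],
    [0, 0, 30],
    [0, 0, 30],
    [0, 0, 30]
  ],
  "dr": [
    [0, 0, 0],
    [0, 0, 0],
    [0, 0, 0],
    [0, 0, 0],
    [0, 0, 0],
    [0, 0, 0],
    [0, 0, 0],
    [0, 0, 0],
    [0, 0, 0],
    [0, 0, 0]
  ]
}}

```text
time: 35.92
position: [0.5126, 0.3177, 0.0536]
tool_rot: [3.136, -0.171, -0.002]
ft_force: [-0.9, -0.2, -4.2]
grip_width: 0.753
grip_force: 40.0
```

```bash
python3 -c "
from h import *
plan(511.5,333.9,13.7,-6.9)"
```

```text
t 35.92 xyz [ -2.9 -16.1  39.8] dr [0.0008 0.001  0.0112] pos [512.6 317.7  53.6] w 65.5 f [-0.9 -0.2 -4.2]
```

>>> {"fn": "send_rows", "kwargs": {
  "xyz": [
    [-1, -5, 0],
    [-2, -11, 0],
    [-2.9, -16, 2],
    [-2.9, -16, 8],
    [-2.9, -16, 15],
    [-2.9, -16, 22],
    [-2.9, -16, 28],
    [-2.9, -16, 30],
    [-2.9, -16, 30],
    [-2.9, -16, 30]
  ],
  "dr": [
    [0, 0, 0.005],
    [0, 0, 0.011],
    [0, 0, 0.011],
    [0, 0, 0.011],
    [0, 0, 0.011],
    [0, 0, 0.011],
    [0, 0, 0.011],
    [0, 0, 0.011],
    [0, 0, 0.011],
    [0, 0, 0.011]
  ]
}}

```text
time: 36.75
position: [0.5119, 0.3339, 0.024]
tool_rot: [3.135, -0.189, -0.001]
ft_force: [0.3, -0.2, -4.8]
grip_width: 0.755
grip_force: 40.0
```

```bash
python3 -c "
from h import *
plan(511.5,333.9,13.7,-6.9)
g=lambda im:(255*(im/255.)**.6).astype(np.uint8)[:,:,::-1]
cv2.imwrite('pics/p7.png',cv2.resize(g(get_image('scene')[170:270,300:500]),None,fx=4,fy=4,interpolation=2))"
```

```text
t 36.75 xyz [-0.4  0.  10.3] dr [ 0.0005  0.0003 -0.0001] pos [511.9 333.9  24. ] w 65.7 f [ 0.3 -0.2 -4.8]
```

View pics/p7.png

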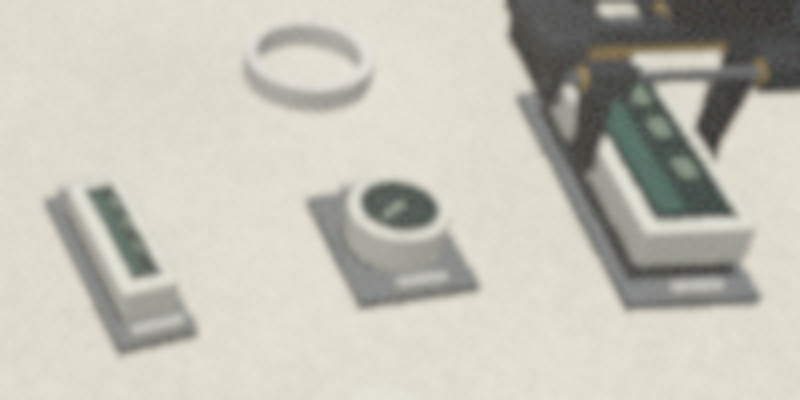

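Slim and round are seated, and the long unit is hovering over its cradle aligned with it. Lower and release.

>>> {"fn": "send_rows", "kwargs": {
  "xyz": [
    [0, 0, 2],
    [0, 0, 4],
    [0, 0, 6],
    [0, 0, 8],
    [0, 0, 9],
    [0, 0, 10],
    [0, 0, 10],
    [0, 0, 10],
    [0, 0, 10],
    [0, 0, 10]
  ],
  "dr": [
    [0, 0, 0],
    [0, 0, 0],
    [0, 0, 0],
    [0, 0, 0],
    [0, 0, 0],
    [0, 0, 0],
    [0, 0, 0],
    [0, 0, 0],
    [0, 0, 0],
    [0, 0, 0]
  ]
}}

```text
time: 37.63
position: [0.512, 0.3342, 0.0143]
tool_rot: [3.136, -0.189, 0.0]
ft_force: [0.2, 0.2, -3.7]
grip_width: 0.752
grip_force: 40.0
```

>>> {"fn": "send_rows", "kwargs": {
  "xyz": [
    [0, 0, 0],
    [0, 0, 0],
    [0, 0, 0],
    [0, 0, 0],
    [0, 0, 0],
    [0, 0, 0],
    [0, 0, -10],
    [0, 0, -35],
    [0, 0, -70],
    [0, 0, -105]
  ],
  "dr": [
    [0, 0, 0],
    [0, 0, 0],
    [0, 0, 0],
    [0, 0, 0],
    [0, 0, 0],
    [0, 0, 0],
    [0, 0, 0],
    [0, 0, 0],
    [0, 0, 0],
    [0, 0, 0]
  ],
  "jaw": 87
}}

```text
time: 38.47
position: [0.5111, 0.3339, 0.1203]
tool_rot: [3.135, -0.188, -0.003]
ft_force: [1.2, 0.4, 0.4]
grip_width: 0.998
grip_force: 0.0
```

>>> {"fn": "send_rows", "kwargs": {
  "xyz": [
    [0, 0, -15],
    [0, 0, -40],
    [-20, 0, -60],
    [-40, 0, -75],
    [-60, 0, -85],
    [-75, 0, -90],
    [-85, 0, -90],
    [-85, 0, -90],
    [-85, 0, -90],
    [-85, 0, -90]
  ],
  "dr": [
    [0, 0, 0],
    [0, 0, 0],
    [0, 0, 0],
    [0, 0, 0],
    [0, 0, 0],
    [0, 0, 0],
    [0, 0, 0],
    [0, 0, 0],
    [0, 0, 0],
    [0, 0, 0]
  ]
}}

```text
time: 39.3
position: [0.4284, 0.3436, 0.2087]
tool_rot: [3.135, -0.191, -0.0]
ft_force: [0.3, -1.0, 0.6]
grip_width: 0.999
grip_force: 0.0
```

```bash
python3 - <<'E'
from h import *
S=avg("scene",3);s=S.astype(float).mean(2)
for k,P in dict(long=[.5115,.334,.036],round=[.5305,.1692,.034],slim=[.5185,.0046,.032],short=[.571,-.1655,.034]).items():
    u=proj("scene",P)[0];c=u.astype(int)
    try:print(k,u.round(),comp("scene",s,115,(c[0]-38,c[1]-38,c[0]+38,c[1]+38),u+[1,2],P[2]))
    except Exception as e:print(k,e)
g=lambda im:(255*(im/255.)**.6).astype(np.uint8)[:,:,::-1]
cv2.imwrite('pics/p8.png',cv2.resize(g(S[170:300,230:500]),None,fx=2.9,fy=2.9,interpolation=2))
E
```

```text
long [460. 208.] [510.3 335.1 153.4  49.3  -6.9]
round [399. 221.] [529.1 169.9  44.7  44.3  79.3]
slim [330. 227.] [517.9   5.6  82.6  16.9   7.5]
short [256. 252.] [ 570.5 -166.    59.1   39.1    4.3]
```

View pics/p8.png

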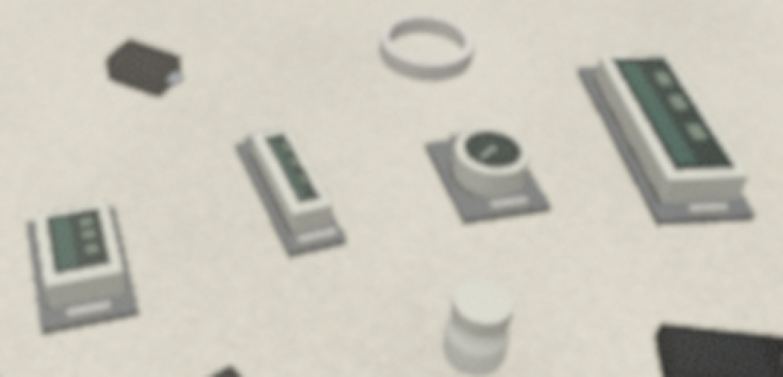

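All four units sit on their own cradles, within 2 mm in plan and 0.5° in yaw, with the arm clear of them. Handing in.

```bash
python3 -c "
from bench import *
print(close_job())"
```

```text
the job is handed in; nothing more can be done
None
```

All four display units are released on their own cradles, within about 2 mm of centre and 0.5° of square by my last camera check. I handed the job in at about 39 s; the hand-in gave no verdict.

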